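Take the jar out of the slide-lid seed box

ROBOT

A 6-joint arm with a two-finger parallel gripper is mounted at the origin on the work surface. World frame = base frame: x ahead of the robot, y to its left, z up, the work surface at z = 0. Lengths are in m, angles in degrees, forces in N, time in s.
With the tool pointing down it reaches from about 0.25 to 0.725 m from the base axis. Payload 9.7 kg.
Tool frame: the origin (TCP) lies at the very end of the fingers, on their centre line; the grasp point (between the pads) lies 19 mm behind it; z points along the fingers, y is the line along which they close (so a half turn about z gives the same grasp; the last joint's range is limited). The gripper opens to 85 mm and grips with 20 to 120 N. Pads are 22 mm wide; open, the fingers measure 114 mm over their backs; the gripper's body (76 mm by 85 mm) begins 54 mm behind the grasp point. The pads swing forward as they close: fully open they stand 13 mm farther back than shut.
Start: joints at [70.703, 4.979, 10.078, 95.1, 0, 90], TCP at [0.182, 0.519, 0.231] pointing down, gripper open.
Joint ranges: [-179.16, 179.16], [-48.56, 103.87], [-65.8, 70.77], [-126.05, 130.52], [-82.76, 87.17], [-180, 180]. Speed limits (degrees/s): [127.2, 127.2, 147.25, 180, 180, 180].

INTERFACE

Orientations are given as [roll, pitch, yaw] about the fixed x, y, z axes, in that order (R = Rz(yaw) Ry(pitch) Rx(roll)).
In Python, from workcell import telemetry, optics, workorder gives the robot as it stands.
- The arm moves only by the shell command python3 -m handwheel 'ROWS' [FORCE]. ROWS is JSON, a list of rows, each an object of numbers: "tx", "ty", "tz": the shift along the tool's x, y, z in m; "ax", "ay", "az": the turn, a rotation vector about the tool's x, y, z in degrees; "jaw": the gripper command: -1 is shut, 1 is fully open, values between are in proportion. A call has exactly 10 rows; each row shifts and turns the commanded pose from where the row before left it, along the tool's axes as they then stand; what a row does not reach is not made up. A row lasts 1/8 s, in which the tool goes at most 62.5 mm and 10.7 degrees, less where a joint would pass 70% of its speed; a pose out of reach is approached as far as the arm can. A call is refused whole if a number of a shift passes 0.0625 or a number of a turn 10.7, either way. A call with a gripper value outside its range is refused whole. The fingers move at their own pace and stop on an object; FORCE is the grip in N (left out, the last holds). Time passes only in rows, so rows that do not move let the fingers close, or fill a call up. It gives the time, the measured TCP pose, the force, the opening and the grip force at its end, in the units of the state.
- telemetry.get_obs(): the state, without advancing time (a new reading comes with each control period).
- optics.camera(name): name is "side" or "top"; returns a dict with "color" (420x560x3 uint8, red, green, blue), "K" (3x3 intrinsics, pixels), "extrinsics" (4x4, takes a point from camera to world coordinates). Camera axes: x right, y down, z forward; pixel columns grow to the right and rows downward; lengths in m; the calibration is good to about 2 mm. A picture is of the moment at which its call begins. There is no depth.
- workorder.job_done(): hands the job in; it is judged then, once.
The state is a dict: "time": time; "q": joint angles; "qd": joint speeds; "joint_efforts": joint torques, N m; "ee_pos": TCP position; "tcp_rot": TCP orientation; "wrist_force": force on the tool from outside, world axes, zero at the start; "torque": the same for the moment, N m; "opening": finger opening in m; "grasp_force": force on a finger pad.
Only numpy, scipy, OpenCV 4.12 (cv2) and the standard library are available. Lean on these libraries where they do the work, as an engineer would, in place of code of your own. Each camera call takes 0.05 s, during which the arm holds its last target. There are 200 camera calls.

TASK

Hold the round knob of the long wooden box on the shelf and slide its lid along the grooves, out over the low end of the box, until it is clear; keep hold of it, lower it and lay it flat on the shelf, knob up. Then lift out the small jar inside and set it down gently, upright, in the middle of the shallow ceramic dish (not the deep bowl); neither lid nor jar may be dropped.

Things in the scene. Friction and masses are not known exactly. Their poses are not given: they have to be found in the camera images.
- seed_box: Long wooden box fixed to the shelf (z = 0): 156 (x) x 90 (y) x 72 mm high, inside 140 x 70, floor 6 thick. Origin: centre of underside. A groove along each long wall, 60-68 mm above the shelf, 6 deep, under a 4 mm lip, holds the lid down. +x end wall 72 high, closes the grooves; -x end wall 58 high: the lid slides out over it, to the box's -x, where the shelf is free. Not the short square box.
- box_lid: Loose flat wooden lid in the box's grooves: 146 (its x, along them) x 78 x 5 mm, 2 mm side play, 3 up. Origin: centre of underside, z up. Mid-top: upright round knob, 20 mm diameter, 26 tall. Starts shut or up to 20 mm ajar: origin 60 mm above the shelf, at box x = -5 to -25 mm; clear of the grooves once beyond box x = -152 mm. 50-110 g.
- seed_jar: Small round clear jar with red twist cap, standing loose on the long box's floor within 17 mm of its middle, hidden by the lid at first: body 40 mm, cap 42 mm in diameter (cap 12 high), 48 mm high overall. Origin: centre of underside, z up its axis. 60-130 g. Alike jars standing on the shelf are not wanted.
- dish: Shallow round glazed ceramic dish, loose, 350 g: 120 mm across the rim, 20 mm high; flat inner floor about 96 mm across, 6 mm above the underside. Origin: centre of underside, z up. Not the deeper bowl (110 mm across, 55 high).
Not all that is in view belongs to the job. Leave any green or turquoise look-alike of the seed_box alone.

How it is judged (in metres and radians):
On the way, in this order (a step that is already met when the one before it is completed fails the run):
1. the lid has slid clear of the box and lies flat on the shelf, knob up (height (world z) of box_lid below 0.012 m and angle between box_lid's own z axis and vertical below 0.17 rad and horizontal distance between box_lid and seed_box above 0.07 m), for 0.2 s.
2. the jar is lifted clear of the box (height (world z) of seed_jar above 0.08 m), for 0.05 s.
At the end, for the whole second after the job is handed in: The lid lies flat on the shelf, knob up (underside within 12 mm of the shelf, within 10 degrees of level); the jar from the box stands on the floor of the shallow dish, within 25 mm of its middle and 10 degrees of upright; the dish stands on the shelf; all released and at rest (height (world z) of box_lid below 0.012 m and angle between each of box_lid, seed_jar's own z axis and vertical below 0.17 rad and horizontal distance between seed_jar and dish below 0.025 m and z of seed_jar in the frame of dish below 0.012 m and angle between dish's own z axis and vertical below 0.1 rad and height (world z) of dish below 0.01 m and linear speed of each of seed_jar, box_lid below 0.02 m/s and contact force between the fingers and seed_jar below 0.1 N and contact force between the fingers and box_lid below 0.1 N); the robot touches nothing.
It fails at once if the lid is let go clear of the grooves while more than 30 mm above the shelf (dropped) ((x of box_lid in the frame of seed_box below -0.155 m or y of box_lid in the frame of seed_box below -0.05 m or y of box_lid in the frame of seed_box above 0.05 m) and height (world z) of box_lid above 0.03 m and contact force between the fingers and box_lid below 0.05 N).
It fails at once if the jar is let go more than about 25 mm above the dish's floor (dropped) (horizontal distance between seed_jar and dish below 0.07 m and z of seed_jar in the frame of dish above 0.031 m and contact force between the fingers and seed_jar below 0.05 N).
It also fails if it takes over 61 s, if anything falls off the work surface, if the arm or the gripper's body presses on something with over 40 N, if the wrist force passes 120 N, or if a joint passes its speed limit or range.

## Working session

There is one attempt and no reset: what is moved stays moved. The work goes in short steps, Python scripts to look and compute and a shell command to move; the robot and the scene stay as the last step left them, time stands still between calls to the robot, and variables do not carry over. Pictures are saved under pics/ and viewed, at most 10 in all, crops included, and the job is handed in when it is done.

```bash
mkdir -p pics; cat > h.py <<'E'
import numpy as np, cv2
from workcell import telemetry, optics, workorder
def snap(n,f):
    c=optics.camera(n); cv2.imwrite(f'pics/{f}.png',c['color'][:,:,::-1]); np.savez(f'pics/{f}.npz',**{k:np.array(c[k]) for k in('color','K','extrinsics')}); return c
def ld(f): return np.load(f'pics/{f}.npz')
def ray(c,u,v):
    E=np.array(c['extrinsics']); d=E[:3,:3]@np.linalg.solve(np.array(c['K']),[u,v,1.]); return E[:3,3],d
def onz(c,u,v,z):
    o,d=ray(c,u,v); return (o+d*(z-o[2])/d[2])[:3]
def proj(c,p):
    E=np.linalg.inv(np.array(c['extrinsics'])); q=np.array(c['K'])@(E[:3,:3]@np.array(p)+E[:3,3]); return q[:2]/q[2]
E
python3 - <<'E'
from h import *
for n in('top','side'):
    c=snap(n,n+'0'); print(n,np.round(c['extrinsics'],3).tolist(),np.round(c['K'],1).tolist())
o=telemetry.get_obs(); print(o)
E
```

```text
top [[0.005, -0.999, 0.051, 0.361], [-1.0, -0.005, 0.013, -0.057], [-0.013, -0.051, -0.999, 1.164], [0.0, 0.0, 0.0, 1.0]] [[481.0, 0.0, 275.8], [0.0, 481.0, 221.2], [0.0, 0.0, 1.0]]
side [[0.993, -0.049, 0.109, 0.336], [-0.118, -0.537, 0.835, -0.757], [0.017, -0.842, -0.539, 0.533], [0.0, 0.0, 0.0, 1.0]] [[415.6, 0.0, 282.1], [0.0, 415.6, 217.2], [0.0, 0.0, 1.0]]
{'time': 0.1, 'q': array([ 7.07016237e+01,  5.00712716e+00,  1.00393885e+01,  9.50992855e+01,
       -9.68230879e-04,  8.99996155e+01]), 'qd': array([-0.07661644, -0.09651494,  0.06583311,  0.13294586, -0.01079936,
       -0.01329273]), 'joint_efforts': array([ 1.47712954e-04, -5.21562696e+01,  4.65653157e+01,  1.59626640e-02,
        6.45284513e-05, -6.34527684e-07]), 'ee_pos': array([0.18170589, 0.51890314, 0.23066538]), 'tcp_rot': array([-1.79932976e+02,  9.67780487e-04,  1.60702009e+02]), 'wrist_force': array([-0.27425377,  0.0774951 , -0.57077888]), 'torque': array([ 0.01240519, -0.0018812 ,  0.02509348]), 'grasp_force': 0.0, 'opening': 0.08528571787253775}
```

View pics/top0.png

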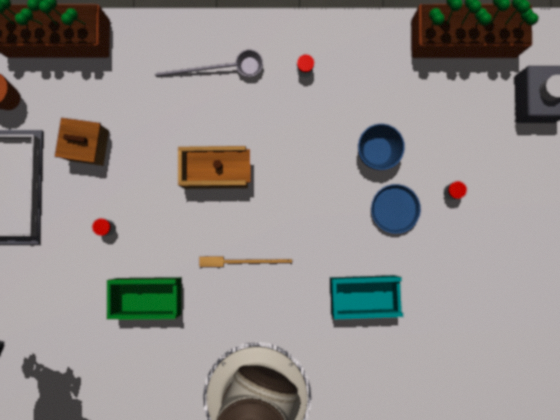

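View pics/side0.png

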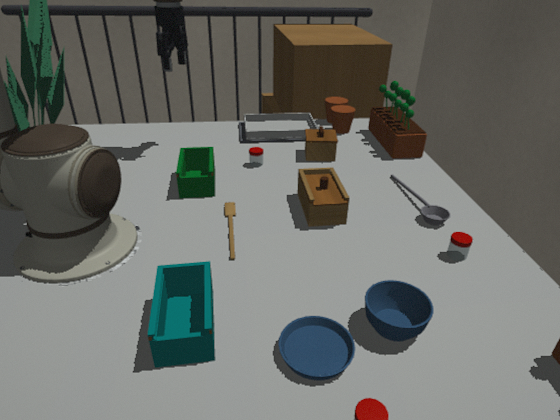

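The top view shows the long wooden box at about (214,167). Its low end is on the right (world -y), with the knob at (218,166). The shallow dish is at (396,209), the deep bowl at (381,147), and the shelf right of the box is free. The side view confirms this: the low end faces the camera, the knob is at (323,183) and the dish at (317,347).

```bash
python3 - <<'E'
from h import *
c=ld('top0'); s=ld('side0')
def blobs(c,lo,hi,roi):
    h=cv2.cvtColor(c['color'],cv2.COLOR_RGB2HSV); m=cv2.inRange(h,lo,hi); k=np.zeros_like(m); u0,v0,u1,v1=roi; k[v0:v1,u0:u1]=m[v0:v1,u0:u1]
    cs,_=cv2.findContours(k,cv2.RETR_EXTERNAL,cv2.CHAIN_APPROX_NONE); return max(cs,key=cv2.contourArea),k
# box outline on top
b,_=blobs(c,(8,90,60),(28,255,255),(165,135,265,200))
P=np.array([onz(c,u,v,.072)[:2] for u,v in b[:,0]]); r=cv2.minAreaRect(P.astype(np.float32)*1000); print('box',r, cv2.boxPoints(r).round().tolist())
# top view crop numbers
for n,cc,roi in(('dish',c,(365,180,425,240)),('bowl',c,(350,115,410,177)),):
    d,_=blobs(cc,(95,80,30),(125,255,255),roi); z=.02 if n=='dish' else .055
    P=np.array([onz(cc,u,v,z)[:2] for u,v in d[:,0]]); print(n,cv2.fitEllipse((P*1000).astype(np.float32)))
d,_=blobs(s,(95,80,30),(125,255,255),(270,310,358,385)); e=cv2.fitEllipse(d);print('dish side ell',e)
# knob: dark pixels in lid
g=cv2.cvtColor(c['color'],cv2.COLOR_RGB2GRAY); print(g[156:178,208:230])
i=cv2.resize(c['color'][130:205,165:265],None,fx=4,fy=4,interpolation=cv2.INTER_CUBIC);j=cv2.resize(s['color'][160:235,285:360],None,fx=4,fy=4,interpolation=cv2.INTER_CUBIC)
cv2.imwrite('pics/crop.png',np.hstack([i,j])[:,:,::-1])
E
```

```text
box ((543.5083618164062, 99.71814727783203), (91.42634582519531, 165.427001953125), 1.2043535709381104) [[496.0, 181.0], [500.0, 16.0], [591.0, 18.0], [587.0, 183.0]]
dish ((450.0408020019531, -326.14239501953125), (112.59508514404297, 115.58274841308594), 74.27783966064453)
bowl ((591.4138793945312, -285.16448974609375), (103.2773208618164, 105.98624420166016), 64.24748992919922)
dish side ell ((316.1351623535156, 347.12738037109375), (62.205501556396484, 74.89697265625), 100.99114227294922)
[[ 85  84  84  85  84  83  83  83  82  82  81  82  81  83  82  84  84  84
   83  83  83  83]
 [ 81  81  82  80  81  80  83  82  79  81  81  80  83  80  82  83  84  81
   83  85  82  83]
 [ 82  81  80  80  80  79  79  78  80  78  77  79  78  81  80  79  80  80
   82  81  81  84]
 [ 79  80  80  79  79  78  74  72  71  71  67  71  75  76  80  80  82  81
   81  83  82  83]
 [ 82  82  84  83  80  75  67  60  57  54  55  59  69  77  80  82  83  83
   83  85  86  83]
 [ 87  86  85  84  79  71  56  49  44  46  44  49  59  72  83  87  84  87
   87  87  88  88]
 [ 88  85  88  86  77  65  52  43  41  43  4
[... 744 characters left out ...]
5  28  28  35  51  80  95  99
  102  99 101 101]
 [ 98  97  98  99 101  96  91  71  46  36  32  30  34  36  51  80  94 100
  100 102 100  98]
 [ 97  96  96  97  98  98  92  77  57  42  33  33  32  38  55  80  93  99
   99  98 101  99]
 [ 97  98  97  97  96  99  96  88  74  54  43  36  41  50  67  83  95  97
   99  99 100  99]
 [ 96  97  96  98  98 100  97  95  88  75  60  52  60  70  82  91  97  97
   97  96  97  95]
 [ 97  97  96  99  97  97  96  96  96  85  75  72  79  86  92  94  96  94
   95  97  95  97]
 [ 94  97  93  95  96  97  96  95  95  93  91  88  91  93  95  95  94  95
   93  94  95  95]
 [ 96  95  95  96  96  95  95  96  93  94  96  93  94  94  95  95  94  94
   93  92  93  93]]
```

View pics/crop.png

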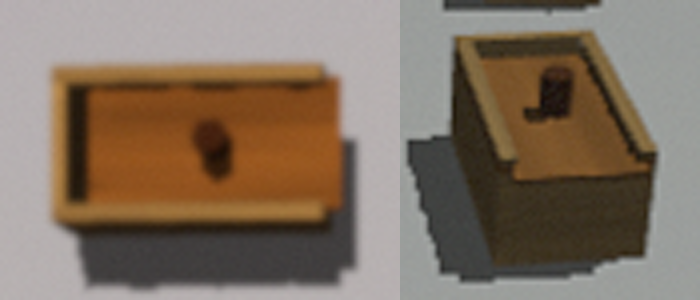

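```bash
python3 - <<'E'
from h import *
c=ld('top0'); s=ld('side0')
kt=onz(c,217.3,163.9,.091); ks=onz(s,324.2,178,.091); print('knob top',kt,'side',ks)
A=c['color'].astype(int); h=cv2.cvtColor(c['color'],cv2.COLOR_RGB2HSV)
# rim edges: subpixel of saturation half-crossing at outer top edge & inner edges
S=h[:,:,1].astype(float); V=h[:,:,2].astype(float)
def cross(a,t): 
    i=np.where((a[:-1]<t)&(a[1:]>=t))[0]; i=i[0]; return i+(t-a[i])/(a[i+1]-a[i])
us=np.arange(184,242); top=np.array([138+cross(S[138:160,u],90) for u in us])
P=np.array([onz(c,u,v,.072)[:2] for u,v in zip(us,top)]); l=cv2.fitLine((P*1000).astype(np.float32),cv2.DIST_HUBER,0,.01,.01).ravel(); print('far edge dir/pt',l, 'angle',np.degrees(np.arctan2(l[1],l[0])))
vs=np.arange(150,183); le=np.array([170+cross(S[v,170:200],90) for v in vs]); P=np.array([onz(c,u,v,.072)[:2] for u,v in zip(le,vs)]); l=cv2.fitLine((P*1000).astype(np.float32),cv2.DIST_HUBER,0,.01,.01).ravel(); print('+y edge',l,'angle',np.degrees(np.arctan2(l[1],l[0])))
E=onz(c,246.2,150,.072);print('low lip end',E, 'lid end',onz(c,250,166,.065))
print('dish side plane .02',onz(s,316.1,347.1,.02))
E
```

```text
knob top [0.54440301 0.08942953 0.091     ] side [0.54294092 0.08833405 0.091     ]
far edge dir/pt [ 1.5634095e-02 -9.9987775e-01  5.8909216e+02  9.5494705e+01] angle -89.104195
+y edge [9.9988383e-01 1.5241328e-02 5.3836407e+02 1.8281296e+02] angle 0.8732975
low lip end [0.57995481 0.02602162 0.072     ] lid end [0.54420215 0.01747941 0.065     ]
dish side plane .02 [ 0.44797679 -0.33479361  0.02      ]
```

```bash
python3 -m handwheel '[{"az":-10.1,"jaw":0},{"az":-10.1,"jaw":0},{"tx":-0.036,"ty":-0.044},{"tx":-0.036,"ty":-0.044},{"tx":-0.036,"ty":-0.044},{"tx":-0.036,"ty":-0.044},{"tx":-0.036,"ty":-0.044},{"tx":-0.036,"ty":-0.044},{"tx":-0.036,"ty":-0.044},{"tx":-0.036,"ty":-0.044}]' 30
```

```text
$[0]: bad value
```

```bash
python3 -m handwheel '[{"tx":0,"ty":0,"tz":0,"ax":0,"ay":0,"az":-10.1,"jaw":0},{"tx":0,"ty":0,"tz":0,"ax":0,"ay":0,"az":-10.1,"jaw":0},{"tx":-0.036,"ty":-0.044,"tz":0,"ax":0,"ay":0,"az":0,"jaw":0},{"tx":-0.036,"ty":-0.044,"tz":0,"ax":0,"ay":0,"az":0,"jaw":0},{"tx":-0.036,"ty":-0.044,"tz":0,"ax":0,"ay":0,"az":0,"jaw":0},{"tx":-0.036,"ty":-0.044,"tz":0,"ax":0,"ay":0,"az":0,"jaw":0},{"tx":-0.036,"ty":-0.044,"tz":0,"ax":0,"ay":0,"az":0,"jaw":0},{"tx":-0.036,"ty":-0.044,"tz":0,"ax":0,"ay":0,"az":0,"jaw":0},{"tx":-0.036,"ty":-0.044,"tz":0,"ax":0,"ay":0,"az":0,"jaw":0},{"tx":0,"ty":0,"tz":0,"ax":0,"ay":0,"az":0,"jaw":0}]' 30
```

```text
time: 1.35
ee_pos: [0.4402, 0.2123, 0.2307]
tcp_rot: [-180.0, -0.0, -179.4]
wrist_force: [0.1, -0.2, -0.4]
opening: 0.0431
grasp_force: 0.0
```

```bash
python3 -m handwheel '[{"tx":-0.034,"ty":-0.0415,"tz":0,"ax":0,"ay":0,"az":-0.3,"jaw":0},{"tx":-0.034,"ty":-0.0415,"tz":0,"ax":0,"ay":0,"az":0,"jaw":0},{"tx":-0.034,"ty":-0.0415,"tz":0,"ax":0,"ay":0,"az":0,"jaw":0},{"tx":0,"ty":0,"tz":0.02,"ax":0,"ay":0,"az":0,"jaw":0},{"tx":0,"ty":0,"tz":0.025,"ax":0,"ay":0,"az":0,"jaw":0},{"tx":0,"ty":0,"tz":0.025,"ax":0,"ay":0,"az":0,"jaw":0},{"tx":0,"ty":0,"tz":0.025,"ax":0,"ay":0,"az":0,"jaw":0},{"tx":0,"ty":0,"tz":0.02,"ax":0,"ay":0,"az":0,"jaw":0},{"tx":0,"ty":0,"tz":0,"ax":0,"ay":0,"az":0,"jaw":0},{"tx":0,"ty":0,"tz":0,"ax":0,"ay":0,"az":0,"jaw":0}]'; python3 - <<'E'
from h import *
s=snap('side','side1'); p=telemetry.get_obs()['ee_pos']; print(p,proj(s,p))
cv2.imwrite('pics/s1.png',cv2.resize(s['color'][100:240,250:400],None,fx=4,fy=4,interpolation=cv2.INTER_CUBIC)[:,:,::-1])
E
```

```text
time: 2.6
ee_pos: [0.543, 0.0932, 0.1171]
tcp_rot: [180.0, 0.0, -178.8]
wrist_force: [0.2, 0.6, 0.6]
opening: 0.0426
grasp_force: 0.0
[0.54330283 0.09306538 0.11740661] [324.76156403 166.80523672]
```

View pics/s1.png

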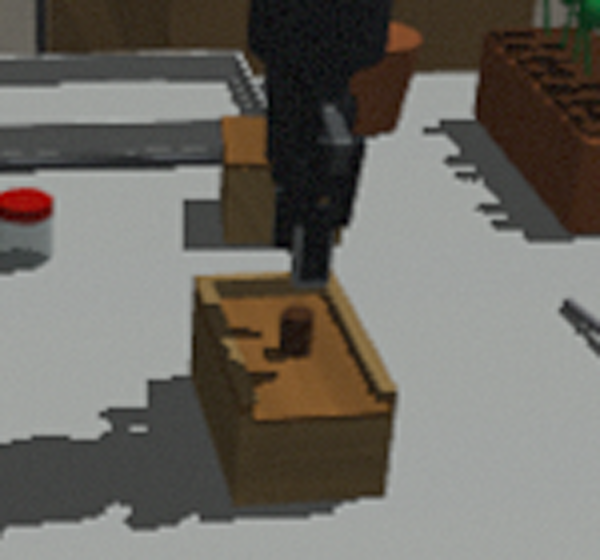

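The fingers' tips are at crop (311,280), about above the knob at crop (297,320). The lateral error is only 1–2 mm, and I shift 4 mm toward -y, descend and close.

```bash
python3 -m handwheel '[{"tx":0,"ty":-0.004,"tz":0.01,"ax":0,"ay":0,"az":0.3,"jaw":0},{"tx":0,"ty":0,"tz":0.013,"ax":0,"ay":0,"az":0,"jaw":0},{"tx":0,"ty":0,"tz":0.013,"ax":0,"ay":0,"az":0,"jaw":0},{"tx":0,"ty":0,"tz":0.011,"ax":0,"ay":0,"az":0,"jaw":0},{"tx":0,"ty":0,"tz":0,"ax":0,"ay":0,"az":0,"jaw":0},{"tx":0,"ty":0,"tz":0,"ax":0,"ay":0,"az":0,"jaw":-0.3},{"tx":0,"ty":0,"tz":0,"ax":0,"ay":0,"az":0,"jaw":-0.6},{"tx":0,"ty":0,"tz":0,"ax":0,"ay":0,"az":0,"jaw":-1},{"tx":0,"ty":0,"tz":0,"ax":0,"ay":0,"az":0,"jaw":-1},{"tx":0,"ty":0,"tz":0,"ax":0,"ay":0,"az":0,"jaw":-1}]' 40
```

```text
time: 3.9
ee_pos: [0.5434, 0.0887, 0.07]
tcp_rot: [180.0, 0.1, -179.1]
wrist_force: [0.6, 0.1, 6.2]
opening: 0.0182
grasp_force: 39.3
```

```bash
python3 -m handwheel '[{"tx":0,"ty":-0.002,"tz":-0.001,"ax":0,"ay":0,"az":0,"jaw":-1},{"tx":0,"ty":-0.005,"tz":0,"ax":0,"ay":0,"az":0,"jaw":-1},{"tx":0,"ty":-0.008,"tz":0,"ax":0,"ay":0,"az":0,"jaw":-1},{"tx":0,"ty":-0.008,"tz":0,"ax":0,"ay":0,"az":0,"jaw":-1},{"tx":0,"ty":-0.008,"tz":0,"ax":0,"ay":0,"az":0,"jaw":-1},{"tx":0,"ty":-0.008,"tz":0,"ax":0,"ay":0,"az":0,"jaw":-1},{"tx":0,"ty":-0.008,"tz":0,"ax":0,"ay":0,"az":0,"jaw":-1},{"tx":0,"ty":-0.008,"tz":0,"ax":0,"ay":0,"az":0,"jaw":-1},{"tx":0,"ty":-0.005,"tz":0,"ax":0,"ay":0,"az":0,"jaw":-1},{"tx":0,"ty":0,"tz":0,"ax":0,"ay":0,"az":0,"jaw":-1}]'; python3 - <<'E'
from h import *
s=snap('side','side2')
cv2.imwrite('pics/s2.png',cv2.resize(s['color'][120:260,250:400],None,fx=4,fy=4,interpolation=cv2.INTER_CUBIC)[:,:,::-1])
E
```

```text
time: 5.15
ee_pos: [0.544, 0.0283, 0.0703]
tcp_rot: [180.0, -0.0, -179.1]
wrist_force: [0.4, -0.1, -1.5]
opening: 0.0186
grasp_force: 39.1
```

View pics/s2.png

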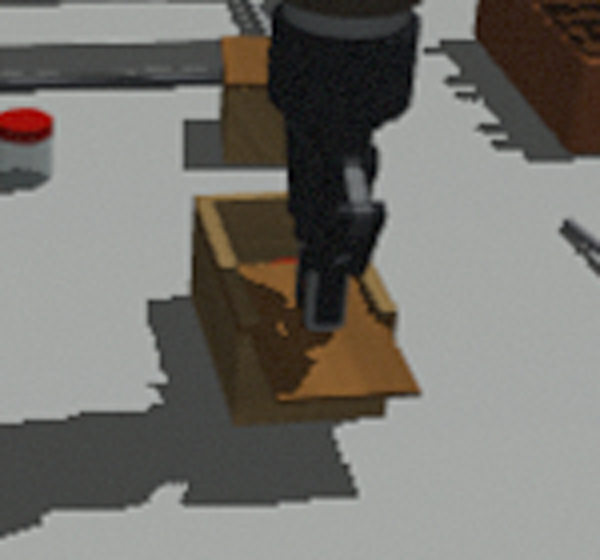

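The lid follows the slide: it overhangs the low end, and the jar's red cap shows behind it at crop (287,262). I continue.

```bash
python3 -m handwheel '[{"tx":0,"ty":-0.005,"tz":0,"ax":0,"ay":0,"az":0,"jaw":-1},{"tx":0,"ty":-0.009,"tz":0,"ax":0,"ay":0,"az":0,"jaw":-1},{"tx":0,"ty":-0.012,"tz":0,"ax":0,"ay":0,"az":0,"jaw":-1},{"tx":0,"ty":-0.013,"tz":0,"ax":0,"ay":0,"az":0,"jaw":-1},{"tx":0,"ty":-0.013,"tz":0,"ax":0,"ay":0,"az":0,"jaw":-1},{"tx":0,"ty":-0.013,"tz":0,"ax":0,"ay":0,"az":0,"jaw":-1},{"tx":0,"ty":-0.013,"tz":0,"ax":0,"ay":0,"az":0,"jaw":-1},{"tx":0,"ty":-0.013,"tz":0,"ax":0,"ay":0,"az":0,"jaw":-1},{"tx":0,"ty":-0.011,"tz":0,"ax":0,"ay":0,"az":0,"jaw":-1},{"tx":0,"ty":-0.008,"tz":0,"ax":0,"ay":0,"az":0,"jaw":-1}]'; python3 - <<'E'
from h import *
s=snap('side','side3')
cv2.imwrite('pics/s3.png',cv2.resize(s['color'][120:300,250:430],None,fx=3,fy=3,interpolation=cv2.INTER_CUBIC)[:,:,::-1])
E
```

```text
time: 6.45
ee_pos: [0.5457, -0.0821, 0.0702]
tcp_rot: [180.0, -0.0, -179.1]
wrist_force: [0.4, -0.5, -1.1]
opening: 0.0185
grasp_force: 39.1
```

View pics/s3.png

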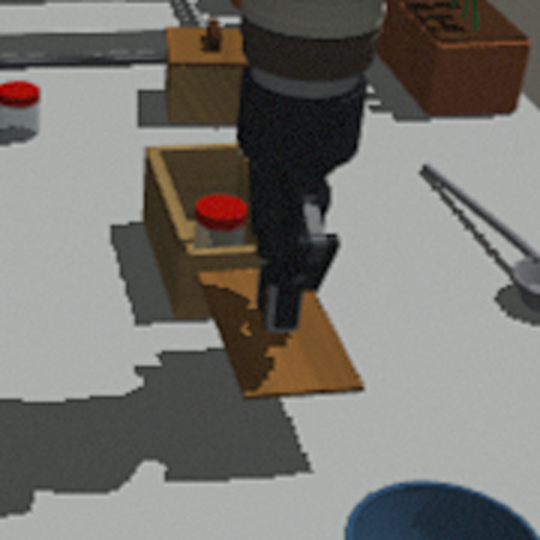

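The lid is held level and clear of the box, with its near edge beyond the low end. The bowl is well away, so I lower.

```bash
python3 -m handwheel '[{"tx":0,"ty":0,"tz":0.004,"ax":0,"ay":0,"az":0,"jaw":-1},{"tx":0,"ty":0,"tz":0.007,"ax":0,"ay":0,"az":0,"jaw":-1},{"tx":0,"ty":0,"tz":0.008,"ax":0,"ay":0,"az":0,"jaw":-1},{"tx":0,"ty":0,"tz":0.008,"ax":0,"ay":0,"az":0,"jaw":-1},{"tx":0,"ty":0,"tz":0.008,"ax":0,"ay":0,"az":0,"jaw":-1},{"tx":0,"ty":0,"tz":0.008,"ax":0,"ay":0,"az":0,"jaw":-1},{"tx":0,"ty":0,"tz":0.007,"ax":0,"ay":0,"az":0,"jaw":-1},{"tx":0,"ty":0,"tz":0.004,"ax":0,"ay":0,"az":0,"jaw":-1},{"tx":0,"ty":0,"tz":0.002,"ax":0,"ay":0,"az":0,"jaw":-1},{"tx":0,"ty":0,"tz":0,"ax":0,"ay":0,"az":0,"jaw":-1}]'
```

```text
time: 7.75
ee_pos: [0.5458, -0.0814, 0.0143]
tcp_rot: [-180.0, 0.0, -179.1]
wrist_force: [0.1, 0.4, -1.2]
opening: 0.0186
grasp_force: 39.1
```

```bash
python3 -m handwheel '[{"tx":0,"ty":0,"tz":0.001,"ax":0,"ay":0,"az":0,"jaw":-1},{"tx":0,"ty":0,"tz":0.001,"ax":0,"ay":0,"az":0,"jaw":-1},{"tx":0,"ty":0,"tz":0.0005,"ax":0,"ay":0,"az":0,"jaw":-1},{"tx":0,"ty":0,"tz":0,"ax":0,"ay":0,"az":0,"jaw":-1},{"tx":0,"ty":0,"tz":0,"ax":0,"ay":0,"az":0,"jaw":-1},{"tx":0,"ty":0,"tz":0,"ax":0,"ay":0,"az":0,"jaw":-1},{"tx":0,"ty":0,"tz":0,"ax":0,"ay":0,"az":0,"jaw":-1},{"tx":0,"ty":0,"tz":0,"ax":0,"ay":0,"az":0,"jaw":-1},{"tx":0,"ty":0,"tz":0,"ax":0,"ay":0,"az":0,"jaw":-1},{"tx":0,"ty":0,"tz":0,"ax":0,"ay":0,"az":0,"jaw":-1}]'
```

```text
time: 9.0
ee_pos: [0.5457, -0.0814, 0.0118]
tcp_rot: [180.0, 0.0, -179.1]
wrist_force: [0.3, -0.2, -0.7]
opening: 0.0185
grasp_force: 39.1
```

```bash
python3 -m handwheel '[{"tx":0,"ty":0,"tz":0.0005,"ax":0,"ay":0,"az":0,"jaw":-1},{"tx":0,"ty":0,"tz":0.0005,"ax":0,"ay":0,"az":0,"jaw":-1},{"tx":0,"ty":0,"tz":0.0005,"ax":0,"ay":0,"az":0,"jaw":-1},{"tx":0,"ty":0,"tz":0,"ax":0,"ay":0,"az":0,"jaw":-1},{"tx":0,"ty":0,"tz":0,"ax":0,"ay":0,"az":0,"jaw":-1},{"tx":0,"ty":0,"tz":0,"ax":0,"ay":0,"az":0,"jaw":-1},{"tx":0,"ty":0,"tz":0,"ax":0,"ay":0,"az":0,"jaw":-1},{"tx":0,"ty":0,"tz":0,"ax":0,"ay":0,"az":0,"jaw":-1},{"tx":0,"ty":0,"tz":0,"ax":0,"ay":0,"az":0,"jaw":-1},{"tx":0,"ty":0,"tz":0,"ax":0,"ay":0,"az":0,"jaw":-1}]'
```

```text
time: 10.25
ee_pos: [0.5457, -0.0814, 0.0103]
tcp_rot: [-180.0, -0.0, -179.1]
wrist_force: [-0.8, -0.0, -0.4]
opening: 0.0188
grasp_force: 39.1
```

```bash
python3 -m handwheel '[{"tx":0,"ty":0,"tz":0.0005,"ax":0,"ay":0,"az":0,"jaw":-1},{"tx":0,"ty":0,"tz":0,"ax":0,"ay":0,"az":0,"jaw":-1},{"tx":0,"ty":0,"tz":0,"ax":0,"ay":0,"az":0,"jaw":-0.4},{"tx":0,"ty":0,"tz":0,"ax":0,"ay":0,"az":0,"jaw":-0.1},{"tx":0,"ty":0,"tz":0,"ax":0,"ay":0,"az":0,"jaw":-0.1},{"tx":0,"ty":0,"tz":0,"ax":0,"ay":0,"az":0,"jaw":-0.1},{"tx":0,"ty":0,"tz":-0.015,"ax":0,"ay":0,"az":0,"jaw":-0.1},{"tx":0,"ty":0,"tz":-0.04,"ax":0,"ay":0,"az":0,"jaw":0.2},{"tx":0,"ty":0,"tz":-0.05,"ax":0,"ay":0,"az":0,"jaw":0.3},{"tx":0,"ty":0,"tz":-0.04,"ax":0,"ay":0,"az":0,"jaw":0.3}]'
python3 - <<'E'
from h import *
t=snap('top','top4'); s=snap('side','side4')
cv2.imwrite('pics/s4.png',np.hstack([cv2.resize(c['color'][a:a+130,b:b+130],None,fx=3,fy=3,interpolation=cv2.INTER_CUBIC) for c,a,b in((t,105,175),(s,150,270))])[:,:,::-1])
for n,c,roi in(('top',t,(170,130,260,205)),('side',s,(285,140,360,235))):
    h=cv2.cvtColor(c['color'],cv2.COLOR_RGB2HSV); m=cv2.inRange(h,(0,170,80),(4,255,255))|cv2.inRange(h,(176,170,80),(180,255,255)); k=np.zeros_like(m); k[roi[1]:roi[3],roi[0]:roi[2]]=m[roi[1]:roi[3],roi[0]:roi[2]]
    cs,_=cv2.findContours(k,0,1)
    if cs:
        q=max(cs,key=cv2.contourArea); x,y,w,hh=cv2.boundingRect(q); print(n,x,y,w,hh,cv2.contourArea(q),onz(c,x+w/2-.5,y+hh/2-.5,.054 if n=='top' else .049))
E
```

```text
time: 11.5
ee_pos: [0.5459, -0.0814, 0.1581]
tcp_rot: [-180.0, 0.1, -179.1]
wrist_force: [0.5, -0.1, 0.0]
opening: 0.0554
grasp_force: 0.0
top 204 155 19 20 246.0 [0.54927373 0.104485   0.054     ]
side 315 185 18 11 105.0 [0.54803169 0.10644304 0.049     ]
```

View pics/s4.png

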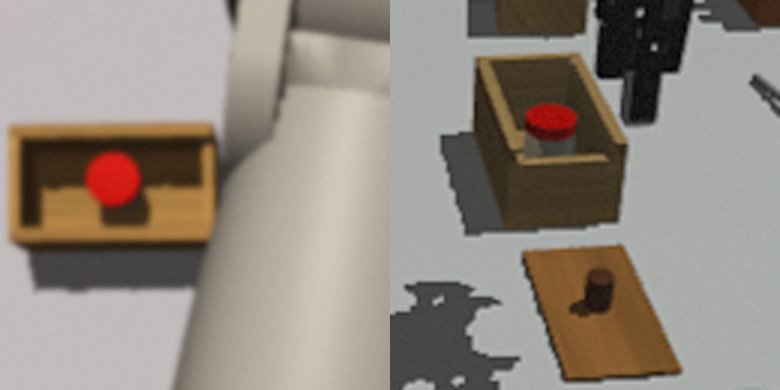

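The lid lies flat with its knob up. The jar's red cap is seen in both views at about (0.549, 0.105). I move above it, open a bit wider and descend.

```bash
python3 -m handwheel '[{"tx":-0.002,"ty":0.03,"tz":0,"ax":0,"ay":0,"az":0,"jaw":0.5},{"tx":-0.002,"ty":0.05,"tz":0,"ax":0,"ay":0,"az":0,"jaw":0.5},{"tx":-0.002,"ty":0.05,"tz":0,"ax":0,"ay":0,"az":0,"jaw":0.5},{"tx":0,"ty":0.04,"tz":0,"ax":0,"ay":0,"az":0,"jaw":0.5},{"tx":0,"ty":0.0163,"tz":0,"ax":0,"ay":0,"az":0,"jaw":0.5},{"tx":0,"ty":0,"tz":0.02,"ax":0,"ay":0,"az":0,"jaw":0.5},{"tx":0,"ty":0,"tz":0.03,"ax":0,"ay":0,"az":0,"jaw":0.5},{"tx":0,"ty":0,"tz":0.02,"ax":0,"ay":0,"az":0,"jaw":0.5},{"tx":0,"ty":0,"tz":0,"ax":0,"ay":0,"az":0,"jaw":0.5},{"tx":0,"ty":0,"tz":0,"ax":0,"ay":0,"az":0,"jaw":0.5}]'
```

```text
time: 12.85
ee_pos: [0.5492, 0.1047, 0.0858]
tcp_rot: [180.0, 0.1, -179.1]
wrist_force: [0.2, -0.4, 0.6]
opening: 0.0638
grasp_force: 0.0
```

Position is right, so I descend 60 mm and close.

```bash
python3 -m handwheel '[{"tx":0,"ty":0,"tz":0.01,"ax":0,"ay":0,"az":0,"jaw":0.5},{"tx":0,"ty":0,"tz":0.015,"ax":0,"ay":0,"az":0,"jaw":0.5},{"tx":0,"ty":0,"tz":0.015,"ax":0,"ay":0,"az":0,"jaw":0.5},{"tx":0,"ty":0,"tz":0.015,"ax":0,"ay":0,"az":0,"jaw":0.5},{"tx":0,"ty":0,"tz":0.005,"ax":0,"ay":0,"az":0,"jaw":0.5},{"tx":0,"ty":0,"tz":0,"ax":0,"ay":0,"az":0,"jaw":0.3},{"tx":0,"ty":0,"tz":0,"ax":0,"ay":0,"az":0,"jaw":0.15},{"tx":0,"ty":0,"tz":0,"ax":0,"ay":0,"az":0,"jaw":0},{"tx":0,"ty":0,"tz":0,"ax":0,"ay":0,"az":0,"jaw":-0.5},{"tx":0,"ty":0,"tz":0,"ax":0,"ay":0,"az":0,"jaw":-1}]' 30
python3 -m handwheel '[{"tx":0,"ty":0,"tz":0,"ax":0,"ay":0,"az":0,"jaw":-1},{"tx":0,"ty":0,"tz":-0.003,"ax":0,"ay":0,"az":0,"jaw":-1},{"tx":0,"ty":0,"tz":-0.006,"ax":0,"ay":0,"az":0,"jaw":-1},{"tx":0,"ty":0,"tz":-0.01,"ax":0,"ay":0,"az":0,"jaw":-1},{"tx":0,"ty":0,"tz":-0.015,"ax":0,"ay":0,"az":0,"jaw":-1},{"tx":0,"ty":0,"tz":-0.02,"ax":0,"ay":0,"az":0,"jaw":-1},{"tx":0,"ty":0,"tz":-0.022,"ax":0,"ay":0,"az":0,"jaw":-1},{"tx":0,"ty":0,"tz":-0.022,"ax":0,"ay":0,"az":0,"jaw":-1},{"tx":0,"ty":0,"tz":-0.015,"ax":0,"ay":0,"az":0,"jaw":-1},{"tx":0,"ty":0,"tz":-0.008,"ax":0,"ay":0,"az":0,"jaw":-1}]'
```

```text
time: 14.1
ee_pos: [0.5492, 0.1051, 0.0255]
tcp_rot: [180.0, 0.1, -179.1]
wrist_force: [-1.2, 0.6, 6.3]
opening: 0.0405
grasp_force: 30.3
time: 15.35
ee_pos: [0.5491, 0.105, 0.147]
tcp_rot: [180.0, 0.1, -179.1]
wrist_force: [0.0, 0.1, -1.0]
opening: 0.0409
grasp_force: 30.4
```

```bash
python3 -m handwheel '[{"tx":0.005,"ty":-0.02,"tz":0,"ax":0,"ay":0,"az":0,"jaw":-1},{"tx":0.0086,"ty":-0.035,"tz":0,"ax":0,"ay":0,"az":0,"jaw":-1},{"tx":0.0123,"ty":-0.05,"tz":0,"ax":0,"ay":0,"az":0,"jaw":-1},{"tx":0.0123,"ty":-0.05,"tz":0,"ax":0,"ay":0,"az":0,"jaw":-1},{"tx":0.0123,"ty":-0.05,"tz":0,"ax":0,"ay":0,"az":0,"jaw":-1},{"tx":0.0123,"ty":-0.05,"tz":0,"ax":0,"ay":0,"az":0,"jaw":-1},{"tx":0.0123,"ty":-0.05,"tz":0,"ax":0,"ay":0,"az":0,"jaw":-1},{"tx":0.0123,"ty":-0.05,"tz":0,"ax":0,"ay":0,"az":0,"jaw":-1},{"tx":0.011,"ty":-0.045,"tz":0,"ax":0,"ay":0,"az":0,"jaw":-1},{"tx":0.0077,"ty":-0.0314,"tz":0,"ax":0,"ay":0,"az":0,"jaw":-1}]'
python3 -m handwheel '[{"tx":0,"ty":0,"tz":0,"ax":0,"ay":0,"az":0,"jaw":-1},{"tx":0,"ty":0,"tz":0.01,"ax":0,"ay":0,"az":0,"jaw":-1},{"tx":0,"ty":0,"tz":0.015,"ax":0,"ay":0,"az":0,"jaw":-1},{"tx":0,"ty":0,"tz":0.015,"ax":0,"ay":0,"az":0,"jaw":-1},{"tx":0,"ty":0,"tz":0.015,"ax":0,"ay":0,"az":0,"jaw":-1},{"tx":0,"ty":0,"tz":0.01,"ax":0,"ay":0,"az":0,"jaw":-1},{"tx":0,"ty":0,"tz":0.005,"ax":0,"ay":0,"az":0,"jaw":-1},{"tx":0,"ty":0,"tz":0,"ax":0,"ay":0,"az":0,"jaw":-1},{"tx":0,"ty":0,"tz":0,"ax":0,"ay":0,"az":0,"jaw":-1},{"tx":0,"ty":0,"tz":0,"ax":0,"ay":0,"az":0,"jaw":-1}]'
python3 - <<'E'
from h import *
s=snap('side','side5'); cv2.imwrite('pics/s5.png',cv2.resize(s['color'][220:410,230:470],None,fx=3,fy=3,interpolation=cv2.INTER_CUBIC)[:,:,::-1])
print(proj(s,(.45,-.328,.02)),proj(s,(.45,-.328,.006)))
E
```

```text
time: 16.6
ee_pos: [0.4475, -0.3303, 0.1448]
tcp_rot: [180.0, -0.1, -179.2]
wrist_force: [1.1, -0.5, -0.6]
opening: 0.0408
grasp_force: 30.5
time: 17.85
ee_pos: [0.4497, -0.3282, 0.0763]
tcp_rot: [-180.0, 0.0, -179.1]
wrist_force: [-0.6, -0.6, -1.3]
opening: 0.0411
grasp_force: 30.5
[316.56441993 343.51041453] [316.0138628  349.54212792]
```

View pics/s5.png

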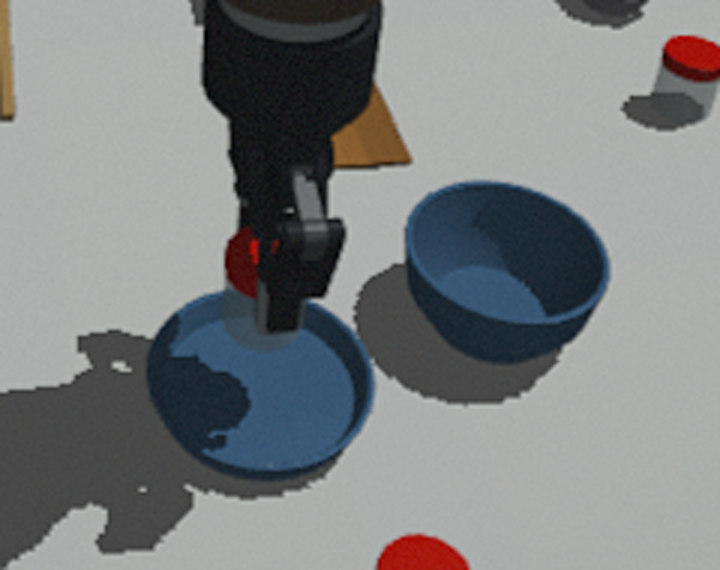

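The jar hangs over the dish, whose rim centre is at crop (260,378), within about 4 mm of where I expected it. I lower gently with a 2 mm correction.

```bash
python3 -m handwheel '[{"tx":0,"ty":-0.002,"tz":0.005,"ax":0,"ay":0,"az":0,"jaw":-1},{"tx":0,"ty":0,"tz":0.01,"ax":0,"ay":0,"az":0,"jaw":-1},{"tx":0,"ty":0,"tz":0.01,"ax":0,"ay":0,"az":0,"jaw":-1},{"tx":0,"ty":0,"tz":0.01,"ax":0,"ay":0,"az":0,"jaw":-1},{"tx":0,"ty":0,"tz":0.006,"ax":0,"ay":0,"az":0,"jaw":-1},{"tx":0,"ty":0,"tz":0.004,"ax":0,"ay":0,"az":0,"jaw":-1},{"tx":0,"ty":0,"tz":0.002,"ax":0,"ay":0,"az":0,"jaw":-1},{"tx":0,"ty":0,"tz":0.001,"ax":0,"ay":0,"az":0,"jaw":-1},{"tx":0,"ty":0,"tz":0,"ax":0,"ay":0,"az":0,"jaw":-1},{"tx":0,"ty":0,"tz":0,"ax":0,"ay":0,"az":0,"jaw":-1}]'
python3 -m handwheel '[{"tx":0,"ty":0,"tz":0.0005,"ax":0,"ay":0,"az":0,"jaw":-1},{"tx":0,"ty":0,"tz":0.0005,"ax":0,"ay":0,"az":0,"jaw":-1},{"tx":0,"ty":0,"tz":0.0005,"ax":0,"ay":0,"az":0,"jaw":-1},{"tx":0,"ty":0,"tz":0.0005,"ax":0,"ay":0,"az":0,"jaw":-1},{"tx":0,"ty":0,"tz":0,"ax":0,"ay":0,"az":0,"jaw":-1},{"tx":0,"ty":0,"tz":0,"ax":0,"ay":0,"az":0,"jaw":-1},{"tx":0,"ty":0,"tz":0,"ax":0,"ay":0,"az":0,"jaw":-1},{"tx":0,"ty":0,"tz":0,"ax":0,"ay":0,"az":0,"jaw":-1},{"tx":0,"ty":0,"tz":0,"ax":0,"ay":0,"az":0,"jaw":-1},{"tx":0,"ty":0,"tz":0,"ax":0,"ay":0,"az":0,"jaw":-1}]'
```

```text
time: 19.15
ee_pos: [0.4496, -0.3301, 0.028]
tcp_rot: [-180.0, 0.0, -179.1]
wrist_force: [-0.1, 0.3, -0.6]
opening: 0.0405
grasp_force: 30.5
time: 20.4
ee_pos: [0.4495, -0.33, 0.0258]
tcp_rot: [180.0, -0.0, -179.1]
wrist_force: [-0.5, -0.2, -1.3]
opening: 0.041
grasp_force: 30.5
```

```bash
python3 -m handwheel '[{"tx":0,"ty":0,"tz":0.0005,"ax":0,"ay":0,"az":0,"jaw":-1},{"tx":0,"ty":0,"tz":0.0005,"ax":0,"ay":0,"az":0,"jaw":-1},{"tx":0,"ty":0,"tz":0,"ax":0,"ay":0,"az":0,"jaw":-1},{"tx":0,"ty":0,"tz":0,"ax":0,"ay":0,"az":0,"jaw":-1},{"tx":0,"ty":0,"tz":0,"ax":0,"ay":0,"az":0,"jaw":-1},{"tx":0,"ty":0,"tz":0,"ax":0,"ay":0,"az":0,"jaw":-1},{"tx":0,"ty":0,"tz":0,"ax":0,"ay":0,"az":0,"jaw":-1},{"tx":0,"ty":0,"tz":0,"ax":0,"ay":0,"az":0,"jaw":-1},{"tx":0,"ty":0,"tz":0,"ax":0,"ay":0,"az":0,"jaw":-1},{"tx":0,"ty":0,"tz":0,"ax":0,"ay":0,"az":0,"jaw":-1}]'
```

```text
time: 21.65
ee_pos: [0.4497, -0.33, 0.0255]
tcp_rot: [-180.0, 0.0, -179.1]
wrist_force: [-1.0, 1.8, 5.7]
opening: 0.0411
grasp_force: 31.0
```

Contact: the vertical force went from -1.3 to +5.7 N. I release slowly and rise.

```bash
python3 -m handwheel '[{"tx":0,"ty":0,"tz":-0.0005,"ax":0,"ay":0,"az":0,"jaw":-1},{"tx":0,"ty":0,"tz":0,"ax":0,"ay":0,"az":0,"jaw":0},{"tx":0,"ty":0,"tz":0,"ax":0,"ay":0,"az":0,"jaw":0.1},{"tx":0,"ty":0,"tz":0,"ax":0,"ay":0,"az":0,"jaw":0.2},{"tx":0,"ty":0,"tz":0,"ax":0,"ay":0,"az":0,"jaw":0.3},{"tx":0,"ty":0,"tz":0,"ax":0,"ay":0,"az":0,"jaw":0.3},{"tx":0,"ty":0,"tz":-0.01,"ax":0,"ay":0,"az":0,"jaw":0.3},{"tx":0,"ty":0,"tz":-0.025,"ax":0,"ay":0,"az":0,"jaw":0.3},{"tx":0,"ty":0,"tz":-0.04,"ax":0,"ay":0,"az":0,"jaw":0.3},{"tx":0,"ty":0,"tz":-0.04,"ax":0,"ay":0,"az":0,"jaw":0.3}]'
python3 -m handwheel '[{"tx":0,"ty":0.03,"tz":-0.02,"ax":0,"ay":0,"az":0,"jaw":0.3},{"tx":0,"ty":0.05,"tz":0,"ax":0,"ay":0,"az":0,"jaw":0.3},{"tx":0,"ty":0.05,"tz":0,"ax":0,"ay":0,"az":0,"jaw":0.3},{"tx":0,"ty":0.05,"tz":0,"ax":0,"ay":0,"az":0,"jaw":0.3},{"tx":0,"ty":0.03,"tz":0,"ax":0,"ay":0,"az":0,"jaw":0.3},{"tx":0,"ty":0,"tz":0,"ax":0,"ay":0,"az":0,"jaw":0.3},{"tx":0,"ty":0,"tz":0,"ax":0,"ay":0,"az":0,"jaw":0.3},{"tx":0,"ty":0,"tz":0,"ax":0,"ay":0,"az":0,"jaw":0.3},{"tx":0,"ty":0,"tz":0,"ax":0,"ay":0,"az":0,"jaw":0.3},{"tx":0,"ty":0,"tz":0,"ax":0,"ay":0,"az":0,"jaw":0.3}]'
python3 - <<'E'
from h import *
t=snap('top','top6'); s=snap('side','side6')
cv2.imwrite('pics/s6.png',np.hstack([cv2.resize(c['color'][a:a+130,b:b+130],None,fx=3,fy=3,interpolation=cv2.INTER_CUBIC) for c,a,b in((t,135,325),(s,265,250))])[:,:,::-1])
E
```

```text
time: 22.9
ee_pos: [0.4494, -0.33, 0.1422]
tcp_rot: [-180.0, 0.0, -179.1]
wrist_force: [1.1, 0.1, 0.4]
opening: 0.0555
grasp_force: 0.0
time: 24.15
ee_pos: [0.4462, -0.1205, 0.1602]
tcp_rot: [180.0, -0.0, -179.1]
wrist_force: [0.1, 0.8, -0.3]
opening: 0.0558
grasp_force: 0.0
```

View pics/s6.png

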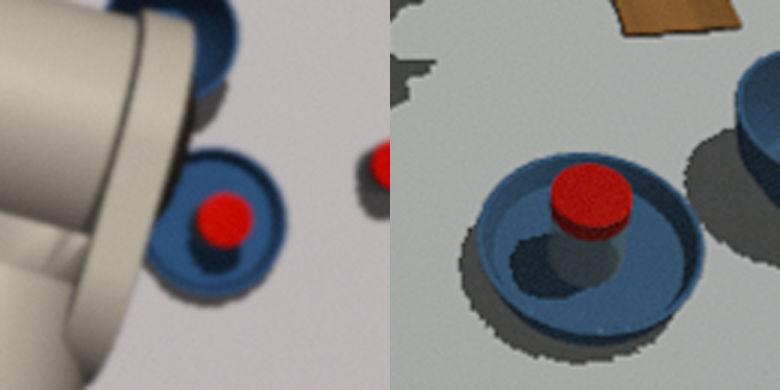

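The jar stands upright near the dish's centre: its base is at crop (585,262), against a floor centre of about (590,252). The gripper is clear, so I hand in the job.

```bash
python3 -c "
from workcell import workorder; print(workorder.job_done())"
```

```text
the job is handed in; nothing more can be done
None
```

The job is handed in, with no verdict returned: the last pictures show the lid flat on the shelf, knob up, and the jar upright within about 6 mm of the middle of the shallow dish, all released by 24 s on the robot's clock.

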